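# Set the lens midway between lamp and light sensor

### The arm

A 7-joint arm with a two-finger parallel gripper is mounted at the origin on the work surface. World frame = base frame: x ahead of the robot, y to its left, z up, the work surface at z = 0. Lengths are in m, angles in degrees, forces in N, time in s.
With the tool pointing down it reaches from about 0.4 to 0.875 m from the base axis. Payload 6.5 kg.
Tool frame: the origin (TCP) lies between the finger pads; the fingertips stand 11 mm ahead of it and the grasp point (between the pads) lies 8 mm behind it; z points along the fingers, y is the line along which they close (so a half turn about z gives the same grasp; the last joint's range is limited). The gripper opens to 88 mm and grips with 3 to 60 N. Pads are 18 mm wide; open, the fingers measure 123 mm over their backs; the gripper's body (75 mm by 187 mm) begins 45 mm behind the grasp point.
Start: joints at [-69.282, 30.733, -0.252, 88.115, 0.149, 61.152, -4.079], TCP at [0.27, 0.591, 0.25] pointing down, gripper open.
Joint ranges: [-154.64, 154.64], [-21.42, 123.67], [-72.66, 72.17], [13.99, 137.28], [-74.86, 254.86], [10.95, 109.41], [-158.01, 158.01]. Speed limits (degrees/s): [136.94, 136.94, 180, 180, 180, 180, 180].

### API

Orientations are given as [roll, pitch, yaw] about the fixed x, y, z axes, in that order (R = Rz(yaw) Ry(pitch) Rx(roll)).
In Python, from cell import ctrl gives the robot as it stands.
- The arm moves only by the tool play_rows, never from a script. Its argument "deltas" is one flat list of numbers, 7 for each row, row after row: the shift along the tool's x, y, z in cm, then the turn, a rotation vector about the tool's x, y, z in rad, then the closure, from -1 (fully open) to 1 (shut). In form: [tx, ty, tz, ax, ay, az, claw, tx, ty, tz, ax, ay, az, claw, ...]. A call has 1 to 10 rows; each row shifts and turns the commanded pose from where the row before left it, along the tool's axes as they then stand; what a row does not reach is not made up. A row lasts 1/8 s, in which the tool goes at most 62.5 mm and 10.7 degrees, less where a joint would pass 70% of its speed; a pose out of reach is approached as far as the arm can. A call with a gripper value outside its range is refused whole. The fingers move at their own pace and stop on an object; "grip_force" is the grip in N (left out, the last holds). Time passes only in rows, so rows that do not move let the fingers close. It gives the time, the measured TCP pose, the force, the opening and the grip force at its end, in the units of the state.
- ctrl.get_state(): the state, without advancing time (a new reading comes with each control period).
- ctrl.camera(name): name is "scene" or "top"; returns a dict with "color" (384x512x3 uint8, red, green, blue), "K" (3x3 intrinsics, pixels), "dist" ([k1, k2, p1, p2, k3] as OpenCV has them; the pictures are not rectified), "rvec" (rotation vector, rad) and "tvec" (3), from world to camera coordinates, as OpenCV has them. Camera axes: x right, y down, z forward; pixel columns grow to the right and rows downward; lengths in m; the calibration is good to about 2 mm. A picture is of the moment at which its call begins. There is no depth.
- ctrl.sign_off(): hands the job in; it is judged then, once.
The state is a dict: "t": time; "joint_pos": joint angles; "qd": joint speeds; "tau": joint torques, N m; "ee_pos": TCP position; "eef_rot": TCP orientation; "force": force on the tool from outside, world axes, zero at the start; "torque": the same for the moment, N m; "grip_width": finger opening in m; "grasp_force": force on a finger pad.
Only numpy, scipy, OpenCV 4.12 (cv2) and the standard library are available. Lean on these libraries where they do the work, as an engineer would, in place of code of your own. Each camera call takes 0.05 s, during which the arm holds its last target. There are 200 camera calls.

### The job

On the wooden experiment board, stand the round lens in the blue ring upright midway between the lamp and the light sensor, on the straight line from one to the other and with its glass squarely facing them. Leave the square orange filter holder where it stands.

Things in the scene. Friction and masses are not known exactly. Their poses are not given: they have to be found in the camera images.
- lens_center (a point): Loose lens holder, 0.14 to 0.28 kg, on the table: black foot 50 (x) x 70 (y) x 18 mm, on it a blue ring 60 mm across, 12 mm thick (along y), round a glass lens; black grip tab 24 (x) x 12 (y) mm on top, 84 to 108 mm above the foot's underside. Point: centre of the glass, 54 mm above the underside. z up, y through the glass (both faces alike). Pinch tab or ring along y, from above.
- lamp (a point): Yellow round lamp, 44 mm across, fixed near one end of a fixed wooden board (110 wide, 460 long, 8 mm thick, lying on the table); its top is 84 mm above the table. Point: middle of its front face, 62 mm above the table, 54 mm above the board. y points straight at the light sensor, along the board; z up. Toy bricks and a battery, under 35 mm high, lie beyond the board.
- sensor (a point): Light sensor: upright green plate 46 x 46 mm with a white and black eye, fixed near the other end of the board, facing the lamp; its top is 85 mm above the table. Point: middle of its front face, 62 mm above the table, 280 mm from the lamp point. Axes parallel to those of the lamp point.
- filter_center (a point): Bystander to leave alone: loose holder on the table with the same black foot and tab as the lens holder, 108 mm tall, but with a square orange frame 60 x 60 mm and an amber pane. Point: centre of the pane, 54 mm above the underside. z up, y through the pane.
Not all that is in view belongs to the job. What is shaped like the part that bears lens_center but yellow is not meant.

How it is judged:
By the outcome, as a careful person would: the job done as asked, in the order asked, and still so for the second after the job is handed in, with the robot touching nothing.
It also fails if it takes over 35 s, if anything falls off the work surface, if the arm or the gripper's body presses on something with over 40 N, if the wrist force passes 120 N, or if a joint passes its speed limit or range.

## Working session

There is one attempt and no reset: what is moved stays moved. The work goes in short steps, Python scripts to look and compute and a tool call to move; the robot and the scene stay as the last step left them, time stands still between calls to the robot, and variables do not carry over. Pictures are saved under pics/ and viewed, at most 10 in all, crops included, and the job is handed in when it is done.

Besides the shell and the picture viewer there is one more tool, called after "Emit:" as a command line: name --argument value ..., lists and objects as JSON in quotes. play_rows: Moves the arm, as the interface text tells. Its arguments: {"type":"object","properties":{"deltas":{"type":"array"},"grip_force":{"type":"number"}},"required":["deltas"]}

```bash
mkdir -p pics; python3 - <<'E'
from cell import ctrl
import cv2,numpy as np
for n in("scene","top"):
    c=ctrl.camera(n); cv2.imwrite(f"pics/{n}0.png",c["color"][:,:,::-1]); np.save(f"pics/{n}0.npy",c["color"])
    R=cv2.Rodrigues(np.array(c["rvec"],float))[0];print(n,-R.T@np.array(c["tvec"]),R[2],c["K"][0][0])
print(ctrl.get_state())
E
```

```text
scene [0.82270735 0.23697224 0.72926633] [-0.35386161 -0.35646018 -0.86470695] 357.303569287363
top [ 0.40712883 -0.02533858  0.76272755] [ 0.17343409 -0.01823697 -0.98467661] 366.31384541838906
{'t': 0.1, 'joint_pos': array([-69.28175097,  30.77392285,  -0.2535678 ,  88.16483946,
         0.14957492,  61.1525431 ,  -4.07984085]), 'qd': array([-0.1169442 , -0.09233878,  0.07917457, -0.03397817, -0.04332601,
        0.02356677, -0.02062321]), 'tau': array([ 2.67832213e-03, -5.72081709e+01,  9.94005203e-01, -2.52232397e+01,
       -5.61295648e-02,  1.34015552e-02,  5.55782867e-05]), 'ee_pos': array([0.2694624 , 0.59091869, 0.24891948]), 'eef_rot': array([-1.79909336e+02,  7.63064436e-03,  1.55492154e+02]), 'force': array([0.32102744, 0.61240777, 0.27704186]), 'torque': array([-0.02390129, -0.02651257,  0.01204624]), 'grasp_force': 0.0, 'grip_width': 0.0882982948800458}
```

View pics/scene0.png

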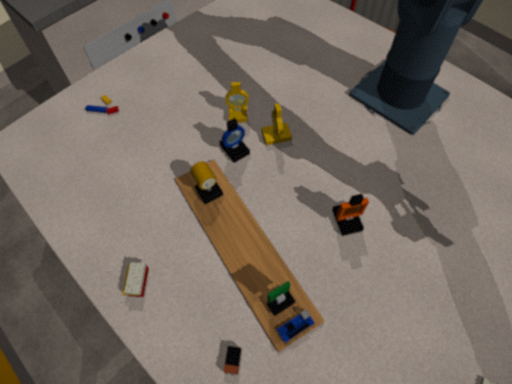

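View pics/top0.png

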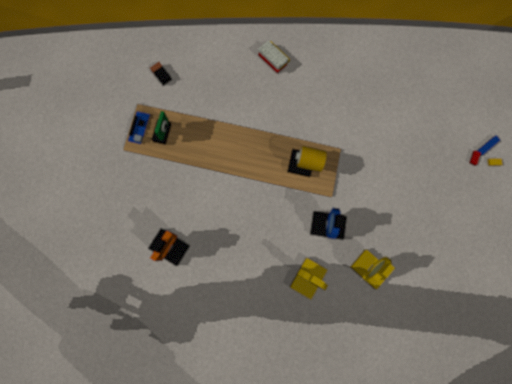

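Scene view: lens (234,140) beside the lamp (205,178), sensor (280,297), yellow decoys at (237,100) and (278,125), filter (350,213). Top view: lens (330,223), lamp (310,158), sensor (162,128), filter (168,247).

```bash
cat > h.py <<'E'
from cell import ctrl
import cv2,numpy as np
def cam(n):
    c=ctrl.camera(n); c["R"]=cv2.Rodrigues(np.array(c["rvec"],float))[0]; c["C"]=-c["R"].T@np.array(c["tvec"],float).ravel(); return c
def ray(c,uv):
    p=cv2.undistortPoints(np.array(uv,float).reshape(-1,1,2),np.array(c["K"]),np.array(c["dist"])).reshape(-1,2)
    return np.c_[p,np.ones(len(p))]@c["R"]
def onplane(c,uv,z):
    d=ray(c,uv); return c["C"]+d*((z-c["C"][2])/d[:,2])[:,None]
def tri(c1,u1,c2,u2):
    d1,d2=ray(c1,u1)[0],ray(c2,u2)[0]
    s=np.linalg.lstsq(np.c_[d1,-d2],c2["C"]-c1["C"],rcond=None)[0]
    a,b=c1["C"]+s[0]*d1,c2["C"]+s[1]*d2
    return (a+b)/2,np.linalg.norm(a-b)
def mask(c,lo,hi,roi):
    m=cv2.inRange(cv2.cvtColor(c["color"],cv2.COLOR_RGB2HSV),lo,hi); o=np.zeros_like(m); x0,y0,x1,y1=roi; o[y0:y1,x0:x1]=m[y0:y1,x0:x1]; return o
def big(m): return max(cv2.findContours(m,cv2.RETR_EXTERNAL,cv2.CHAIN_APPROX_NONE)[0],key=cv2.contourArea).reshape(-1,2)
def rect(P):  # min-area rectangle in mm: centre, sizes, direction of long side (deg)
    (cx,cy),(w,h),_=r=cv2.minAreaRect((P[:,:2]*1000).astype(np.float32)); b=cv2.boxPoints(r)
    e=max((b[1]-b[0],b[2]-b[1]),key=np.linalg.norm); return np.round([cx,cy,w,h,np.degrees(np.arctan2(e[1],e[0]))],1)
E
python3 - <<'E'
from h import *
t=cam("top");s=cam("scene")
m=mask(t,(8,90,50),(22,255,255),(110,95,350,200)); print("board",rect(onplane(t,big(m),.008)))
k=mask(t,(0,0,0),(180,255,45),(300,200,355,245)); print("foot+",rect(onplane(t,big(k),.018)))
def cen(c,lo,hi,roi):
    q=big(mask(c,lo,hi,roi)); (x,y),_,_=cv2.minAreaRect(q.astype(np.float32)); return (x,y),len(q)
B=((100,120,60),(130,255,255));G=((50,90,40),(85,255,255));Y=((22,120,80),(33,255,255))
for n,c,rt,rs in(("lens",B,(315,200,355,245),(215,120,250,160)),("sensor",G,(145,105,180,150),(260,280,300,310)),("lamp",Y,(290,140,335,180),(185,155,220,192))):
    a=cen(t,*c,rt);b=cen(s,*c,rs);print(n,a,b,tri(t,a[0],s,b[0]))
im=lambda c,x,y:cv2.resize(c["color"][y:y+65,x:x+65,::-1],(390,290) ,interpolation=cv2.INTER_CUBIC)
im=lambda c,x,y:cv2.resize(c["color"][y:y+48,x:x+64,::-1],(400,300),interpolation=cv2.INTER_CUBIC)
cv2.imwrite("pics/crops.png",np.vstack([np.hstack([im(t,300,200),im(s,205,115)]),np.hstack([im(t,280,135),im(t,130,105)])]))
E
```

```text
board [636.1  -1.3 457.9 108.3  75.7]
foot+ [ 471.3 -178.7   31.9   47.6   -8.7]
lens ((332.5, 223.0), 75) ((233.5443572998047, 136.60650634765625), 59) (array([ 0.46837978, -0.19870081,  0.04989729]), np.float64(0.0010020347356807433))
sensor ((159.02044677734375, 124.67658233642578), 55) ((278.8283386230469, 291.2209777832031), 54) (array([0.67304677, 0.1399022 , 0.06766505]), np.float64(0.005095447641005964))
lamp ((312.4706115722656, 158.61764526367188), 83) ((201.80003356933594, 171.6000213623047), 81) (array([ 0.59564991, -0.16384793,  0.06916257]), np.float64(0.004884186594629007))
```

View pics/crops.png

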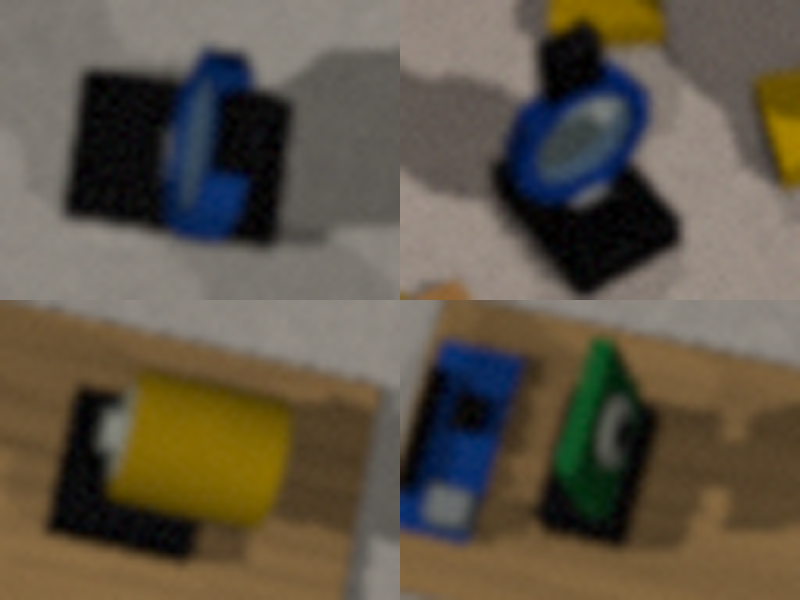

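The crops show the lens foot's corners at top-view crop (85,72), (67,215), (275,242), (290,100). The lamp's front rim runs from (142,373) to (111,498), and the sensor's front top edge from (608,345) to (577,478).

```bash
python3 - <<'E'
from h import *
t=cam("top")
f=lambda ox,oy,cx,cy,P:(np.array(P,float)-[cx,cy])/6.25-.42+[ox,oy]
F=onplane(t,f(300,200,0,0,[(85,72),(67,215),(275,242),(290,100)]),.018)
print(F.mean(0)); d=(F[3]-F[0]+F[2]-F[1])/2; print("long",np.linalg.norm(d),np.degrees(np.arctan2(-d[1],-d[0])),"short",np.linalg.norm(F[1]-F[0]))
d=(F[0]-F[1]+F[3]-F[2])/2; print("short dir",np.degrees(np.arctan2(d[1],d[0])))
L=onplane(t,f(280,135,0,300,[(142,373),(111,498)]).mean(0),.062)[0]
S=onplane(t,f(130,105,400,300,[(608,345),(577,478)]).mean(0),.085)[0]
u=np.array([np.cos(np.radians(75.7)),np.sin(np.radians(75.7))]);b=np.array([.6361,-.0013])
for p in(L,S):print(p,(p[:2]-b)@u)
E
```

```text
[ 0.46758028 -0.19711323  0.018     ]
long 0.06904025399358744 80.89162554586721 short 0.047513346459298236
short dir -9.934743533144905
[ 0.60135954 -0.13810716  0.062     ] -0.1411491545869193
[0.66966671 0.13531012 0.085     ] 0.1406682992813139
```

Emit:
play_rows --deltas '[-3.72, -2.6, 0, 0, 0, 0, -1, -3.72, -2.6, 0, 0, 0, 0, -1, -3.72, -2.6, 0, 0, 0, 0, -1, -3.72, -2.6, 0, 0, 0, 0, -1, -3.72, -2.6, 0, 0, 0, 0, -1, -3.72, -2.6, 0, 0, 0, 0, -1, -3.72, -2.6, 0, 0, 0, 0, -1, -3.72, -2.6, 0, 0, 0, 0, -1, -3.72, -2.6, 0, 0, 0, 0, -1, -3.72, -2.6, 0, 0, 0, 0, -1]'

```text
t: 1.5
ee_pos: [0.5009, 0.1992, 0.2498]
eef_rot: [180.0, 0.0, 155.5]
force: [1.0, -0.0, 0.4]
grip_width: 0.0883
grasp_force: 0.0
```

Emit:
play_rows --deltas '[0, 0, 0, 0, 0, -0.13, -1, 0, 0, 0, 0, 0, -0.132, -1]'

```text
t: 1.75
ee_pos: [0.5005, 0.1998, 0.2497]
eef_rot: [-180.0, -0.0, 170.7]
force: [0.8, 0.3, -0.4]
grip_width: 0.0876
grasp_force: 0.0
```

Emit:
play_rows --deltas '[-0.32, -3.98, 0, 0, 0, 0, -1, -0.32, -3.98, 0, 0, 0, 0, -1, -0.32, -3.98, 0, 0, 0, 0, -1, -0.32, -3.98, 0, 0, 0, 0, -1, -0.32, -3.98, 0, 0, 0, 0, -1, -0.32, -3.98, 0, 0, 0, 0, -1, -0.32, -3.98, 0, 0, 0, 0, -1, -0.32, -3.98, 0, 0, 0, 0, -1, -0.32, -3.98, 0, 0, 0, 0, -1, -0.32, -3.98, 0, 0, 0, 0, -1]'

```text
t: 3.0
ee_pos: [0.466, -0.1985, 0.2498]
eef_rot: [180.0, 0.0, 170.5]
force: [1.3, -0.4, 0.4]
grip_width: 0.0883
grasp_force: 0.0
```

Emit:
play_rows --deltas '[0, 0, 2.5, 0, 0, 0, -1, 0, 0, 2.5, 0, 0, 0, -1, 0, 0, 2.5, 0, 0, 0, -1, 0, 0, 2.5, 0, 0, 0, -1]'

```text
t: 3.5
ee_pos: [0.4663, -0.1973, 0.149]
eef_rot: [180.0, 0.0, 170.5]
force: [0.2, -0.3, 0.2]
grip_width: 0.0887
grasp_force: 0.0
```

```bash
python3 - <<'E'
from h import *
s=cam("scene");t=cam("top")
a=s["color"][80:200,170:330,::-1];b=t["color"][150:270,250:410,::-1]
cv2.imwrite("pics/g1.png",cv2.resize(np.vstack([a,b]),None,fx=2.5,fy=2.5,interpolation=cv2.INTER_CUBIC))
E
```

```text
(no output)
```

View pics/g1.png

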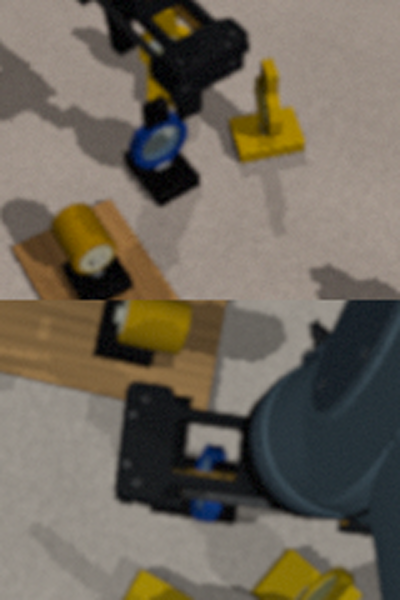

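The fingers straddle the lens tab, with the decoys clear at about (265,110) in the scene crop. I'll descend and grip.

Emit:
play_rows --deltas '[-0.15, 0, 2, 0, 0, 0, -1, 0, 0, 2, 0, 0, 0, -1, 0, 0, 2.1, 0, 0, 0, -1, 0, 0, 0, 0, 0, 0, -1, 0, 0, 0, 0, 0, 0, 0, 0, 0, 0, 0, 0, 0, 1, 0, 0, 0, 0, 0, 0, 1, 0, 0, 0, 0, 0, 0, 1, 0, 0, 0, 0, 0, 0, 1]' --grip_force 25

```text
t: 4.72
ee_pos: [0.4677, -0.1976, 0.0888]
eef_rot: [-180.0, 0.0, 170.5]
force: [0.3, 0.8, -0.5]
grip_width: 0.0402
grasp_force: 0.0
```

Emit:
play_rows --deltas '[0, 0, 0, 0, 0, 0, 1, 0, 0, 0, 0, 0, 0, 1, 0, 0, 0, 0, 0, 0, 1]'

```text
t: 5.1
ee_pos: [0.4677, -0.1977, 0.0887]
eef_rot: [-180.0, 0.0, 170.5]
force: [-0.2, 0.4, -1.6]
grip_width: 0.0117
grasp_force: 24.9
```

Emit:
play_rows --deltas '[0, 0, -2.5, 0, 0, 0, 1, 0, 0, -2.5, 0, 0, 0, 1, 0, 0, -2.5, 0, 0, 0, 1, 0, 0, -2.5, 0, 0, 0, 1, 0, 0, 0, 0, 0, 0, 1]'

```text
t: 5.72
ee_pos: [0.4686, -0.1979, 0.1899]
eef_rot: [-180.0, 0.2, 170.5]
force: [-0.0, -1.3, -1.7]
grip_width: 0.0118
grasp_force: 24.9
```

Emit:
play_rows --deltas '[-1.34, 2.22, 0, 0, 0, 0, 1, -1.34, 2.22, 0, 0, 0, 0, 1, -1.34, 2.22, 0, 0, 0, 0, 1, -1.34, 2.22, 0, 0, 0, 0, 1, -1.34, 2.22, 0, 0, 0, 0, 1, -1.34, 2.22, 0, 0, 0, 0, 1, -1.34, 2.22, 0, 0, 0, 0, 1, -1.34, 2.22, 0, 0, 0, 0, 1, -1.34, 2.22, 0, 0, 0, 0, 1, -1.34, 2.22, 0, 0, 0, 0, 1]'

```text
t: 6.98
ee_pos: [0.636, -0.0, 0.1866]
eef_rot: [-180.0, -0.1, 170.5]
force: [1.1, -0.9, -1.0]
grip_width: 0.0114
grasp_force: 24.9
```

Emit:
play_rows --deltas '[0, 0, 0, 0, 0, 0.084, 1, 0, 0, 3, 0, 0, 0, 1, 0, 0, 3, 0, 0, 0, 1, 0, 0, 2, 0, 0, 0, 1, 0, 0, 0, 0, 0, 0, 1]'

```text
t: 7.6
ee_pos: [0.6349, -0.0007, 0.1064]
eef_rot: [-179.9, -0.2, 165.7]
force: [0.4, -0.2, -0.8]
grip_width: 0.0121
grasp_force: 24.9
```

```bash
python3 - <<'E'
from h import *
s=cam("scene");t=cam("top")
a=s["color"][140:340,160:340,::-1];b=t["color"][70:270,120:360,::-1]
cv2.imwrite("pics/p1.png",cv2.resize(np.hstack([a,b]),None,fx=1.9,fy=1.9,interpolation=cv2.INTER_CUBIC))
E
```

```text
(no output)
```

View pics/p1.png

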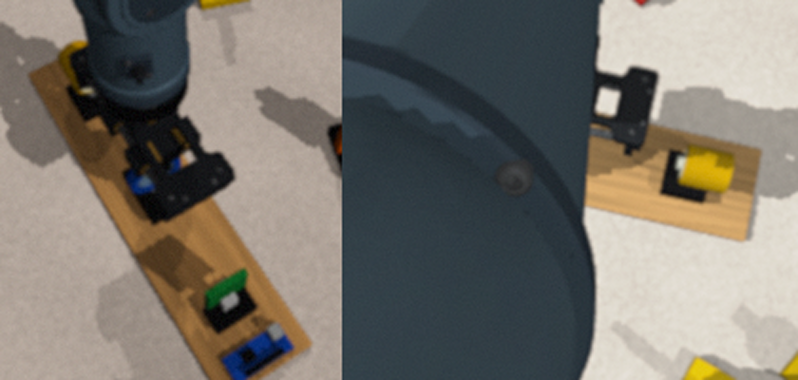

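The lens hangs over the middle of the board in the scene half (about (155,175)). The arm hides it in the top view. Next I'll lower, release and back off, then measure.

Emit:
play_rows --deltas '[-0.1, 0, 0.4, 0, 0, 0, 1, 0, 0, 0.3, 0, 0, 0, 1, 0, 0, 0.2, 0, 0, 0, 1, 0, 0, 0.1, 0, 0, 0, 1, 0, 0, 0, 0, 0, 0, 1]'

```text
t: 8.32
ee_pos: [0.6374, -0.001, 0.0987]
eef_rot: [-180.0, -0.0, 165.7]
force: [0.3, -0.3, -1.8]
grip_width: 0.012
grasp_force: 24.9
```

Emit:
play_rows --deltas '[0.1, 0, 0.1, 0, 0, 0, 1, 0, 0, 0.1, 0, 0, 0, 1, 0, 0, 0, 0, 0, 0, 1]'

```text
t: 8.7
ee_pos: [0.6364, -0.0007, 0.0966]
eef_rot: [-180.0, -0.0, 165.7]
force: [0.4, 0.7, -2.9]
grip_width: 0.0116
grasp_force: 24.9
```

Emit:
play_rows --deltas '[0, 0, 0.05, 0, 0, 0, 1, 0, 0, 0, 0, 0, 0, 1, 0, 0, 0, 0, 0, 0, -1, 0, 0, 0, 0, 0, 0, -1, 0, 0, 0, 0, 0, 0, -1, 0, 0, 0, 0, 0, 0, -1, 0, 0, 0, 0, 0, 0, -1]'

```text
t: 9.57
ee_pos: [0.6365, -0.0007, 0.0962]
eef_rot: [180.0, 0.0, 165.7]
force: [-0.2, 0.2, 0.3]
grip_width: 0.0596
grasp_force: 0.0
```

Emit:
play_rows --deltas '[0, 0, -2, 0, 0, 0, -1, 0, 0, -3, 0, 0, 0, -1, 0, 0, -4, 0, 0, 0, -1, 0, 0, -5, 0, 0, 0, -1, 0, 0, 0, 0, 0, 0, -1]'

```text
t: 10.2
ee_pos: [0.6393, -0.001, 0.2422]
eef_rot: [179.8, 0.5, 165.7]
force: [0.7, 0.8, -0.4]
grip_width: 0.0881
grasp_force: 0.0
```

Emit:
play_rows --deltas '[3.3, 3.3, 0, 0, 0, 0, -1, 3.3, 3.3, 0, 0, 0, 0, -1, 3.3, 3.3, 0, 0, 0, 0, -1, 3.3, 3.3, 0, 0, 0, 0, -1, 3.3, 3.3, 0, 0, 0, 0, -1, 3.3, 3.3, 0, 0, 0, 0, -1, 3.3, 3.3, 0, 0, 0, 0, -1, 3.3, 3.3, 0, 0, 0, 0, -1, 3.3, 3.3, 0, 0, 0, 0, -1, 3.3, 3.3, 0, 0, 0, 0, -1]'

```text
t: 11.45
ee_pos: [0.3973, 0.4016, 0.2365]
eef_rot: [180.0, 0.0, 165.7]
force: [0.7, 0.4, -0.5]
grip_width: 0.088
grasp_force: 0.0
```

Emit:
play_rows --deltas '[3.3, 3.3, 0, 0, 0, 0, -1, 3.3, 3.3, 0, 0, 0, 0, -1, 3.3, 3.3, 0, 0, 0, 0, -1, 3.3, 3.3, 0, 0, 0, 0, -1, 0, 0, 0, 0, 0, 0, -1]'

```text
t: 12.08
ee_pos: [0.2988, 0.5644, 0.236]
eef_rot: [180.0, -0.1, 166.1]
force: [-0.2, -0.2, 0.0]
grip_width: 0.0886
grasp_force: 0.0
```

```bash
python3 - <<'E'
from h import *
t=cam("top");s=cam("scene")
cv2.imwrite("pics/e_top.png",cv2.resize(t["color"][115:175,190:270,::-1],None,fx=10,fy=10,interpolation=cv2.INTER_CUBIC))
cv2.imwrite("pics/e_all.png",np.hstack([t["color"][80:280,110:370,::-1],s["color"][140:340,160:400,::-1]]))
B=((100,120,60),(130,255,255))
c=lambda i,r:cv2.minAreaRect(big(mask(i,*B,r)).astype(np.float32))
a=c(t,(190,115,270,175));b=c(s,(220,190,275,260));print(a,b,tri(t,a[0],s,b[0]))
E
```

```text
((228.55885314941406, 144.7647247314453), (8.731282234191895, 19.645383834838867), 14.03624439239502) ((240.4124298095703, 232.7408905029297), (14.740579605102539, 28.51456069946289), 64.98310089111328) (array([ 6.33759472e-01, -3.18403117e-04,  5.19268072e-02]), np.float64(0.0091639489751376))
```

View pics/e_top.png

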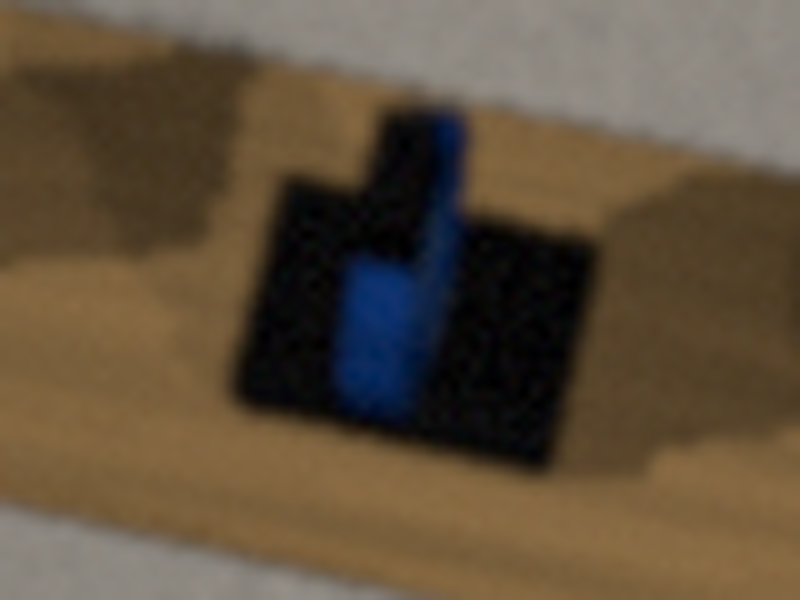

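View pics/e_all.png

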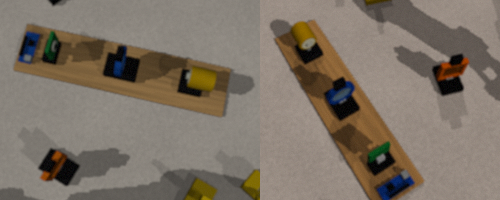

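The lens stands upright on the board, with its foot corners at crop (285,180), (238,402), (550,465) and (597,240). The filter hasn't moved.

```bash
python3 - <<'E'
from h import *
t=cam("top")
F=onplane(t,np.array([(285,180),(238,402),(550,465),(597,240)])/10-.45+[190,115],.026)
d=F[0]-F[3]+F[1]-F[2];e=F[0]-F[1]+F[3]-F[2]
u=np.array([np.cos(np.radians(75.7)),np.sin(np.radians(75.7))]);r=F.mean(0)[:2]-[.6361,-.0013]
print(F.mean(0),np.degrees(np.arctan2(d[1],d[0])),np.degrees(np.arctan2(e[1],e[0]))+90,"along",r@u,"across",r@[u[1],-u[0]])
E
```

```text
[ 0.63499265 -0.00117547  0.026     ] 77.17268986517817 77.7741437049779 along -0.00015283957762651513 across -0.0011038016034973905
```

```bash
python3 - <<'E'
from h import *
t=cam("top")
v=cv2.resize(t["color"][115:175,190:270].max(2),None,fx=10,fy=10,interpolation=cv2.INTER_CUBIC)
hsv=t["color"][115:175,190:270].astype(int); r=cv2.resize(hsv[...,0].astype(np.uint8),None,fx=10,fy=10,interpolation=cv2.INTER_CUBIC)
def fit(img,pts,thr,z,ax):  # subpixel edge points -> world direction
    P=onplane(t,np.array(pts)/10-.45+[190,115],z)[:,:2].astype(np.float32)
    a=cv2.fitLine(P,cv2.DIST_HUBER,0,.001,.001).ravel()[:2]; return np.degrees(np.arctan2(a[1],a[0]))%180
thr=50
bot=[(x,np.where(r[300:520,x]<thr)[0].max()+300) for x in range(270,530,10)]
lef=[(np.where(r[y,150:330]<thr)[0].min()+150,y) for y in range(290,385,8)]
rig=[(np.where(r[y,500:640]<thr)[0].max()+500,y) for y in range(260,445,8)]
top=[(x,np.where(r[150:300,x]<thr)[0].min()+150) for x in range(490,580,8)]
for n,p in(("bot",bot),("left",lef),("right",rig),("top",top)):print(n,fit(r,p,thr,.026,0), p[0],p[-1])
q=big(mask(t,(8,90,50),(22,255,255),(110,95,350,200)));P=onplane(t,q,.008)[:,:2]-[.6361,-.0013]
u=np.array([np.cos(np.radians(75.7)),np.sin(np.radians(75.7))]);al=P@u;ac=P@[u[1],-u[0]]
for g in(1,-1):
    k=(abs(al)<.2)&(ac*g>.045);a=np.polyfit(al[k],ac[k],1);print("edge",g,75.7-np.degrees(np.arctan(a[0])),a[1])
E
```

```text
bot 75.63115 (270, np.int64(411)) (520, np.int64(466))
left 165.11191 (np.int64(258), 290) (np.int64(235), 378)
right 165.74739 (np.int64(597), 260) (np.int64(554), 444)
top 75.60467 (490, np.int64(220)) (578, np.int64(240))
edge 1 75.6784669835751 0.052629204961743205
edge -1 75.68414050060545 -0.05292449503680834
```

The fitted foot edges give 75.6°, matching the board's 75.7°. The lens is within about 1 mm of the midpoint, so I'm handing in.

```bash
python3 -c "
from cell import ctrl
print(ctrl.sign_off())"
```

```text
the job is handed in; nothing more can be done
None
```

The blue-ring lens stands upright on the board midway between lamp and sensor, measured within about 1 mm of the midpoint and 0.1° of square; the orange filter holder was left where it stood, and the job is handed in.

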